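# Set up the drying fixture and keep hold of its locked nozzle leg

## Task

Set the drying fixture up: first turn the stopcock on its air line to half open (handle at 45 degrees between across the pipe and along it). Then draw the spring-loaded nozzle leg out until the index blade on its cross plate is in line with the blade of the grey clip on the scale, and, with the leg held there, press its cam lever fully home against the leg. Finish still gripping leg and closed lever together at that length: do not let go, do not close the lever anywhere else, and leave the clip, the bowl, the scanner and the bottle where they are.

Things in the scene. Friction and masses are not known exactly. Their poses are not given: they have to be found in the camera images.
- valve (a joint): opening of the stopcock handle, rad: 0 = closed, handle across the pipe (along the fixture's x); pi/2 = fully open, along the pipe (fixture's y); half open = 0.785. Grows counterclockwise seen from above; starts at 0 to 0.3. Upright axis, 0.08 N m of friction; stays where it is left.
- valve_grip (a point): centre of the black stopcock handle, on its turning axis: bar 64 mm long (along this point's x, which turns with the handle), 10 mm thick, reaching 13 mm above and 15 mm below this point. Brass valve body below; the sleeve's near side is about 78 mm away in the fixture's +x.
- leg (a joint): how far the leg is drawn out, m: 0 = fully in (start), at most 0.12. It slides level along the fixture's -y. A return spring pulls it in with 4 to 6.5 N, friction about 1 N; it springs back if let go, even with the lever closed.
- leg_grip (a point): on the leg, moving with it; axes are the fixture's (x across the leg, -y the way it draws out). Middle of leg + closed lever (22 mm wide in x: lever's outer face at x -11 mm, leg's other face at +11 mm), half-way up the bar (30 mm tall), 25 mm to +y of the cross plate's inner face. Base plate 53 mm below; sleeve's mouth (44 mm wide, top 22 mm above) 70 mm to +y with the leg fully in.
- cam_lever (a joint): angle of the cam lever, rad: 0 = closed, flat along the leg; starts open at 0.27 to 0.34. It swings level about an upright pin on the leg; 0.12 N m of friction, no spring: it stays where it is pushed.
- lever_tip (a point): outer face of the cam lever near its free end, half-way up; moves with it. The lever is a black paddle 6 mm thick, 24 mm tall, 60 mm from pin to free end, on the leg's -x side; pin at the sleeve end, free end 10 mm short of the cross plate; open, it stands 16 to 20 mm out.
- plate_mid (a point): middle of the cross plate's inner face; axes are the fixture's. The leg: bar 16 mm wide, 30 mm tall; at its end a cross plate 10 mm thick in y (from leg_grip: x -67 to +73 mm, 30 mm below to 10 mm above) and a nozzle. Open fingers lowered astride leg and lever at leg_grip, then moved to -y, push the plate and draw the leg out; closing them there shuts the lever and grips the leg.
- leg_index (a point): tip of the leg's dark index blade (3 mm thick in y), on the +x end of the cross plate; moves with the leg; axes are the fixture's
- mark (a point): tip of the upright blade (3 mm thick in y) of the grey clip on the scale bar: the wanted length, 45 to 100 mm out. The leg is at length when leg_index and mark are level along the fixture's y (then 3 mm apart in x, same height). The clip sits stiffly; axes are the fixture's.
- bowl: loose steel bowl, 130 mm across, 55 mm high, bystander; origin under its centre
- scanner: loose black hand scanner lying down, about 150 x 62 x 35 mm, bystander; origin under its handle's middle
- bottle: loose white bottle, 60 mm across, 150 mm tall, bystander; origin under its centre

How it is judged:
By the outcome, as a careful person would: the job done as asked, in the order asked, and still so for the second after the job is handed in, while the arm keeps its last pose, push and grip.
It also fails if it takes over 45 s, if anything falls off the work surface, if the arm or the gripper's body presses on something with over 40 N, if the wrist force passes 120 N, or if a joint passes its speed limit or range.

## Robot

A 6-joint arm with a two-finger parallel gripper is mounted at the origin on the work surface. World frame = base frame: x ahead of the robot, y to its left, z up, the work surface at z = 0. Lengths are in mm, angles in degrees, forces in N, time in s.
With the tool pointing down it reaches from about 425 to 1125 mm from the base axis. Payload 14.9 kg.
Tool frame: the origin (TCP) lies between the finger pads; the fingertips stand 11 mm ahead of it and the grasp point (between the pads) lies 8 mm behind it; z points along the fingers, y is the direction in which the jaws open and shut (so a half turn about z gives the same grasp; the last joint's range is limited). The gripper opens to 91 mm and grips with 3 to 60 N. Pads are 32 mm wide; open, the fingers measure 118 mm over their backs; the gripper's body (76 mm by 178 mm) begins 60 mm behind the grasp point.
Start: joints at [61.175, 21.709, 99.362, -0, 58.929, -1.908], TCP at [316.905, 624.171, 224.932] pointing down, gripper open.
Joint ranges: [-158.91, 158.91], [-42.39, 125.64], [0.06, 152.35], [-60.88, 240.88], [17.5, 164.5], [-176.32, 176.32]. Speed limits (degrees/s): [108.29, 108.29, 136.94, 180, 180, 180].

## Interface

Orientations are given as a 3x3 rotation matrix whose columns are the frame's x, y, z axes.
In Python, from station import telemetry, eyes, r gives the robot as it stands. The module is installed in compiled form; this text tells all that it offers.
- The arm moves only by the shell command python3 -m creep 'ROWS' [OPENING]. ROWS is JSON, a list of rows, each a list of 4 numbers: the shift along the world's x, y, z scaled (see below), then the turn about the world's z scaled (see below). In form: [[tx, ty, tz, turn], ...]. A call has 1 to 20 rows; each row shifts and turns the commanded pose from where the row before left it; what a row does not reach is not made up. The controller multiplies each number of a shift by 0.2 m and each number of a turn by 180 degrees. A row lasts 1/10 s, in which the tool goes at most 50 mm and 8.59 degrees, less where a joint would pass 70% of its speed; a pose out of reach is approached as far as the arm can. A call with a number of a shift or a turn outside -1 to 1 is refused whole. A call with a gripper value outside its range is refused whole. OPENING is the opening, from 0 (shut) to 1 (fully open), set as the call begins (- or left out, the last holds). The fingers move at their own pace and stop on an object; the grip force is fixed at half the most. Time passes only in rows, so rows that do not move let the fingers close. It gives the time, the measured TCP pose, the force and the opening at its end, in the units of the state.
- telemetry.sense(): the state, without advancing time (a new reading comes with each control period).
- eyes.get_image(name): name is "side" or "top"; returns (picture, depth): 420x560x3 uint8, red, green, blue; 420x560 float32, mm along the optical axis (not along the pixel's ray), 0 where there is no reading.
- eyes.camera_params(name): a dict with "fx", "fy", "cx", "cy" (pixels), "position" and "orientation" of the camera in the world. Camera axes: x right, y down, z forward; pixel columns grow to the right and rows downward; lengths in mm; the calibration is good to about 2 mm. A picture is of the moment at which its call begins. camera_params takes no time and is no camera call.
- r.finish_job(): hands the job in, once; it reports no verdict.
The state is a dict: "time": time; "joint_positions": joint angles; "qvel": joint speeds; "tau": joint torques, N m; "tcp_pos": TCP position; "orientation": TCP orientation; "force": force on the tool from outside, world axes, zero at the start; "torque": the same for the moment, N m; "width": finger opening in mm.
Only numpy, scipy, OpenCV 4.12 (cv2) and the standard library are available. Lean on these libraries where they do the work, as an engineer would, in place of code of your own. Each camera call takes 0.05 s, during which the arm holds its last target.

## Working session

There is one attempt and no reset: what is moved stays moved. The work goes in short steps, Python scripts to look and compute and a shell command to move; the robot and the scene stay as the last step left them, time stands still between calls to the robot, and variables do not carry over. Pictures are saved under pics/ and viewed, and the job is handed in when it is done.

```bash
ls; mkdir -p pics
python3 - <<'E'
from station import telemetry, eyes, r
import cv2,numpy as np
s=telemetry.sense();print({k:np.round(v,3).tolist() for k,v in s.items()})
for n in("side","top"):
    p,d=eyes.get_image(n);cv2.imwrite(f"pics/{n}0.png",p[:,:,::-1]);np.savez(f"{n}0.npz",p=p,d=d)
    print(n,eyes.camera_params(n))
E
```

```text
pics
{'time': 0.0, 'joint_positions': [61.175, 21.737, 99.396, 0.002, 58.928, -1.908], 'qvel': [-0.04, 0.069, -0.003, 0.064, 0.059, 0.003], 'tau': [-0.0, -76.372, -43.436, 0.065, 0.043, -0.0], 'tcp_pos': [316.703, 623.824, 224.3], 'orientation': [[-0.892, 0.453, -0.001], [0.453, 0.892, -0.001], [0.0, -0.001, -1.0]], 'force': [0.164, -0.455, -0.479], 'torque': [-0.004, -0.013, -0.023], 'width': 91.671}
side {'fx': 395.0411051359231, 'fy': 395.0411051359231, 'cx': 281.45534901281013, 'cy': 210.0014980585688, 'position': array([ -91.45712001, -858.77092036,  714.94139074]), 'orientation': array([[ 0.82030942, -0.2722863 ,  0.50294396],
       [-0.57179199, -0.40905847,  0.71114351],
       [ 0.01209885, -0.87093704, -0.49124565]])}
top {'fx': 389.3496897887993, 'fy': 389.3496897887993, 'cx': 271.091744837106, 'cy': 208.49982680656098, 'position': array([ 345.11331364,   23.89556047, 1084.01710277]), 'orientation': array([[ 0.09002892, -0.9749413 ,  0.20343119],
       [-0.99592358, -0.08927165,  0.01291498],
       [ 0.00556929, -0.20376464, -0.97900406]])}
```

View pics/side0.png

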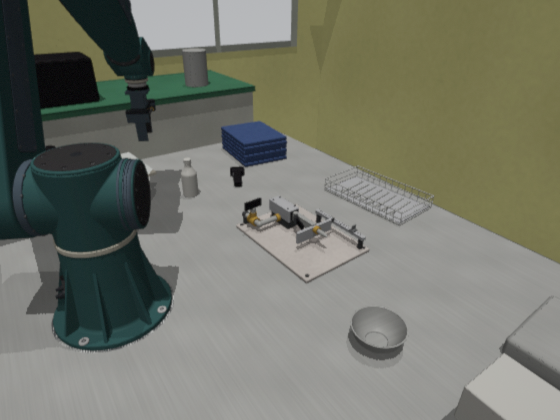

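View pics/top0.png

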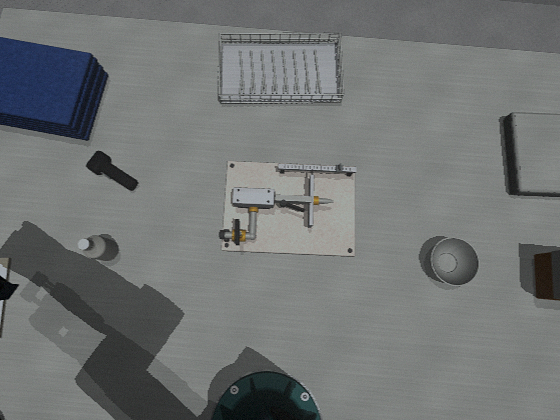

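Run:
```python
import cv2,numpy as np
p=np.load("top0.npz")["p"][150:265,212:367,::-1]
cv2.imwrite("pics/topz.png",cv2.resize(p,None,fx=5,fy=5,interpolation=cv2.INTER_CUBIC))
p=np.load("side0.npz")["p"][180:285,230:375,::-1]
cv2.imwrite("pics/sidez.png",cv2.resize(p,None,fx=5,fy=5,interpolation=cv2.INTER_CUBIC))
```

```text
(no output)
```

View pics/topz.png

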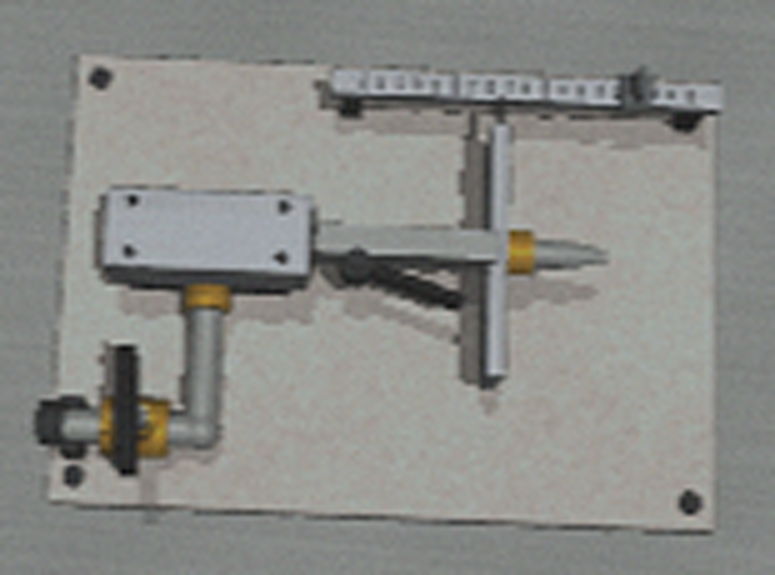

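View pics/sidez.png

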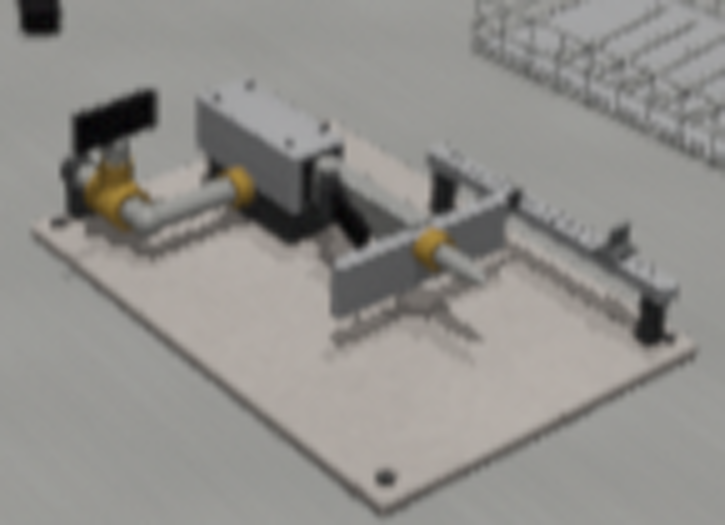

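```bash
cat > h.py <<'E'
import numpy as np
from station import telemetry, eyes, r
def ray(n,u,v):
    c=eyes.camera_params(n);R=c["orientation"]
    return c["position"],R@np.array([(u-c["cx"])/c["fx"],(v-c["cy"])/c["fy"],1])
def onz(n,u,v,z):
    o,d=ray(n,u,v);return o+d*(z-o[2])/d[2]
def dep(n,D,u,v):
    o,d=ray(n,u,v);return o+d*D[int(round(v)),int(round(u))]
def tri(u1,v1,u2,v2):
    a,d=ray("top",u1,v1);b,e=ray("side",u2,v2)
    t=np.linalg.lstsq(np.c_[d,-e],b-a,rcond=None)[0]
    p=a+d*t[0];q=b+e*t[1];return (p+q)/2,np.linalg.norm(p-q)
def uz(x,y,off): return (x+.5)/5-.5+off[0],(y+.5)/5-.5+off[1]
E
python3 - <<'E'
from h import *
np.set_printoptions(precision=1,suppress=True)
D=np.load("top0.npz")["d"];Ds=np.load("side0.npz")["d"]
T={"screwTL":(100,77),"screwBL":(73,475),"screwTR":(685,120),"screwBR":(689,502),"handle top":(124,350),"handle bot":(125,465),"handle mid":(125,408),"sleeveTL":(115,198),"sleeveTR":(300,203),"sleeveBL":(115,262),"sleeveBR":(300,270),"leg":(400,240),"legend":(475,248),"plate top":(500,140),"plate bot":(495,370),"idx":(501,118),"mark":(637,75),"platemid":(497,250),"lever end":(455,298),"levermid":(400,275),"base":(600,400)}
for k,(x,y) in T.items():
    u,v=uz(x,y,(212,150));print(k,round(u,1),round(v,1),dep("top",D,u,v))
S={"handle mid":(115,118),"markS":(622,235),"idxS":(513,198),"corner":(385,478),"plate left top":(335,265),"plate right top":(505,205)}
for k,(x,y) in S.items():
    u,v=uz(x,y,(230,180));print(k,round(u,1),round(v,1),dep("side",Ds,u,v))
E
```

```text
screwTL 231.6 165.0 [684.3 162.5  13.8]
screwBL 226.2 244.6 [454.8 151.6  16.9]
screwTR 348.6 173.6 [ 684.6 -171.1   28.7]
screwBR 349.4 250.0 [ 471.  -186.9   14. ]
handle top 236.4 219.6 [510.1 121.5 114. ]
handle bot 236.6 242.6 [452.5 114.9 111.2]
handle mid 236.6 231.2 [481. 118. 112.]
sleeveTL 234.6 189.2 [596.1 138.1  83.9]
sleeveTR 271.6 190.2 [601.7  40.2  86.7]
sleeveBL 234.6 202.0 [561.5 134.3  84.3]
sleeveBR 271.6 203.6 [565.8  36.9  85.4]
leg 291.6 197.6 [587.8 -14.3  81.1]
legend 306.6 199.2 [588.2 -54.5  76.5]
plate top 311.6 177.6 [649.6 -63.8  74.3]
plate bot 310.6 223.6 [523.7 -69.7  76. ]
idx 311.8 173.2 [662.4 -63.6  73. ]
mark 339.0 164.6 [ 695.6 -136.6   66.8]
platemid 311.0 199.6 [587.3 -65.9  80.1]
lever end 302.6 209.2 [560.3 -46.   75.9]
levermid 291.6 204.6 [570.  -16.   76.1]
base 331.6 229.6 [ 523.5 -135.1   12.1]
handle mid 252.6 203.2 [480.4 111.8 105.5]
markS 354.0 226.6 [ 691.9 -140.3   73.7]
idxS 332.2 219.2 [668.1 -66.1  71.4]
corner 306.6 275.2 [ 471.5 -188.8   15.2]
plate left top 296.6 232.6 [522.4 -71.   75.4]
plate right top 330.6 220.6 [661.7 -66.1  68.4]
```

Run:
```python
import cv2,numpy as np
p=np.load("top0.npz")["p"][158:188,300:360,::-1]
a=cv2.resize(p,None,fx=12,fy=12,interpolation=cv2.INTER_NEAREST)
p=np.load("side0.npz")["p"][206:246,312:372,::-1]
b=cv2.resize(p,None,fx=12,fy=12,interpolation=cv2.INTER_NEAREST)[:,:720]
c=np.vstack([a,b])[:, :]
c=cv2.convertScaleAbs(c,alpha=1.4)
cv2.imwrite("pics/z2.png",cv2.resize(c,(514,600)) if 0 else c[:360]);cv2.imwrite("pics/z3.png",b)
```

```text
(no output)
```

View pics/z2.png

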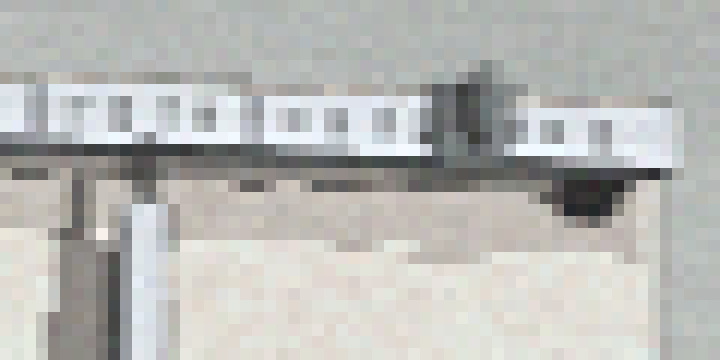

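View pics/z3.png

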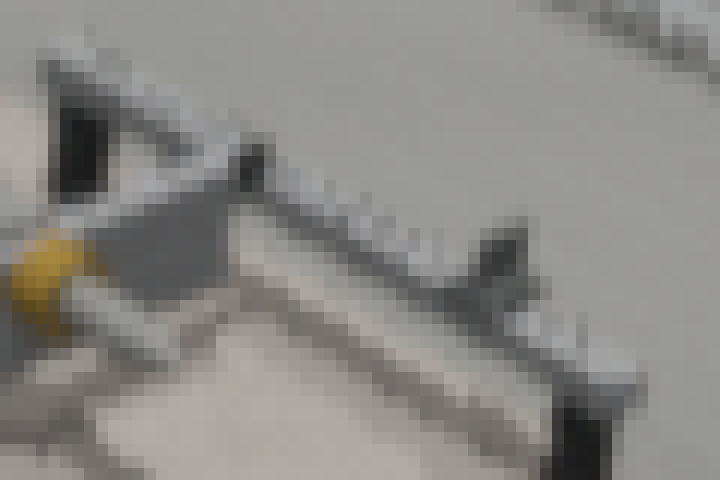

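Run:
```python
from h import *
import cv2
np.set_printoptions(precision=2,suppress=True)
f=np.load("top0.npz");D=f["d"];p=f["p"]
U,V=np.meshgrid(np.arange(560),np.arange(420))
c=eyes.camera_params("top");R=c["orientation"]
P=c["position"]+(np.stack([(U-c["cx"])/c["fx"],(V-c["cy"])/c["fy"],np.ones_like(U)],-1)*D[...,None])@R.T
def pca(Q):
    m=Q.mean(0);w,v=np.linalg.eigh(np.cov((Q-m).T));a=v[:,-1];a=a*np.sign(a[0] if abs(a[0])>abs(a[1]) else a[1]);return m,np.degrees(np.arctan2(a[1],a[0])),2*np.sqrt(3*w[::-1])
X,Y,Z=P[...,0],P[...,1],P[...,2]
m=(abs(X-481)<50)&(abs(Y-118)<50)&(Z>103)
print("handle depth",m.sum(),P[m].mean(0),pca(P[m][:,:2]))
m2=m&(p.max(-1)<60)
g=(abs(X-481)<50)&(abs(Y-118)<50)&(p.max(-1)<60)
print("dark n",g.sum(),m2.sum())
m=(X>500)&(X<680)&(Y<-55)&(Y>-85)&(Z>66)&(abs(X-587)>20)
q=P[m][:,:2];print("plate",m.sum(),pca(q),q[:,0].min(),q[:,0].max(),P[m][:,2].mean(),np.polyfit(q[:,0],q[:,1],1))
m=(X>545)&(X<620)&(Y>20)&(Y<160)&(Z>78);print("sleeve",pca(P[m][:,:2]),P[m][:,2].mean())
m=(X>565)&(X<610)&(Y>-50)&(Y<15)&(Z>77);print("leg",pca(P[m][:,:2]),P[m][:,2].mean(),m.sum())
# fixture plate outline
b=cv2.cvtColor(p,cv2.COLOR_RGB2HSV)
m=((P[...,2]>6)&(X>430)&(X<720)&(Y>-220)&(Y<180)).astype(np.uint8)
cs=max(cv2.findContours(m,0,2)[0],key=cv2.contourArea)
print("base", P[m>0][:,2].min())
m=(Z>9)&(Z<16)&(X>430)&(X<720)&(Y>-230)&(Y<200);q=P[m][:,:2].astype(np.float32)
print(cv2.minAreaRect(q),P[m][:,2].mean())
# bar around valve below
for x in range(440,530,12): print(x,[ (lambda i:round(float(Z[i]),0))(np.unravel_index(np.argmin((X-x)**2+(Y-y)**2),X.shape)) for y in range(60,180,10)])
```

```text
handle depth 120 [479.77 116.66 111.43] (array([479.77, 116.66]), np.float64(4.938035717487691), array([62.55, 11.68]))
dark n 170 99
plate 150 (array([590.06, -67.37]), np.float64(2.917138550182156), array([167.6 ,  10.27])) 519.5554705363942 674.0290009576868 73.81155696947872 [  0.05 -97.33]
sleeve (array([581.92,  84.49]), np.float64(92.56058327364569), array([114.26,  44.11])) 86.13562591856676
leg (array([585.07, -14.57]), np.float64(97.79492954086534), array([66.51, 23.4 ])) 80.07798560142692 167
base 6.010038248845831
((577.1847534179688, -13.613937377929688), (259.8901672363281, 369.34478759765625), 2.621284008026123) 11.94551100856484
440 [1.0, 4.0, 0.0, -2.0, 0.0, 2.0, -3.0, -2.0, 0.0, 13.0, 9.0, -0.0]
452 [14.0, 14.0, 12.0, 8.0, 13.0, 13.0, 9.0, 12.0, 12.0, 17.0, 11.0, -3.0]
464 [10.0, 12.0, 10.0, 11.0, 8.0, 9.0, 110.0, 10.0, 12.0, 15.0, 11.0, -3.0]
476 [11.0, 15.0, 10.0, 46.0, 10.0, 87.0, 114.0, 56.0, 47.0, 49.0, 54.0, 52.0]
488 [14.0, 10.0, 50.0, 47.0, 46.0, 68.0, 114.0, 52.0, 49.0, 39.0, 48.0, 45.0]
500 [11.0, 12.0, 47.0, 44.0, 13.0, 8.0, 114.0, 45.0, 12.0, 12.0, 15.0, 1.0]
512 [12.0, 14.0, 48.0, 46.0, 11.0, 12.0, 115.0, 13.0, 17.0, 10.0, 8.0, -1.0]
524 [12.0, 17.0, 47.0, 47.0, 13.0, 15.0, 12.0, 11.0, 12.0, 10.0, 12.0, -2.0]
```

```bash
python3 -m creep '[[0.055,-0.17,0,0.012],[0.055,-0.17,0,0.012],[0.055,-0.17,0,0.012],[0.055,-0.17,0,0.012],[0.055,-0.17,0,0.012],[0.055,-0.17,0,0.012],[0.055,-0.17,0,0.012],[0.055,-0.17,0,0.012],[0.055,-0.17,0,0.012],[0.055,-0.17,0,0.012],[0.055,-0.17,0,0.012],[0.055,-0.17,0,0.012],[0.055,-0.17,0,0.012],[0.055,-0.17,0,0.012],[0.045,-0.155,0,0.012],[0,0,0,0]]' 0.55
python3 -c "
from h import *
s=telemetry.sense();print(s['tcp_pos'],np.degrees(np.arctan2(s['orientation'][1][1],s['orientation'][0][1])),s['width'],s['time'],s['joint_positions'])"
```

```text
time: 1.7
tcp_pos: [480.5, 114.6, 224.9]
orientation: [[-0.996, -0.094, -0.0], [-0.094, 0.996, -0.0], [0.0, -0.0, -1.0]]
force: [0.2, 0.5, 0.0]
width: 50.1
[480.47006466 114.61750311 224.85533943] 95.39757268182733 50.062896287582014 1.7 [ 1.07247431e+01  2.79420721e+00  1.22857519e+02 -2.61769360e-02
  5.43544550e+01 -8.46575726e+01]
```

```bash
python3 -m creep '[[0,0.012,-0.13,0],[0,0,-0.13,0],[0,0,-0.13,0],[0,0,-0.13,0],[0,0,-0.115,0],[0,0,0,0]]'
python3 - <<'E'
from h import *
import cv2
for n in("side","top"):
    p,d=eyes.get_image(n);o={"side":(180,285,200,345),"top":(150,265,190,345)}[n]
    q=p[o[0]:o[1],o[2]:o[3],::-1];cv2.imwrite(f"pics/{n}1.png",cv2.resize(q,None,fx=4,fy=4))
E
```

```text
time: 2.3
tcp_pos: [477.9, 119.7, 95.5]
orientation: [[-0.995, -0.096, -0.005], [-0.096, 0.995, -0.001], [0.005, -0.0, -1.0]]
force: [0.6, 0.4, 0.4]
width: 50.2
```

View pics/side1.png

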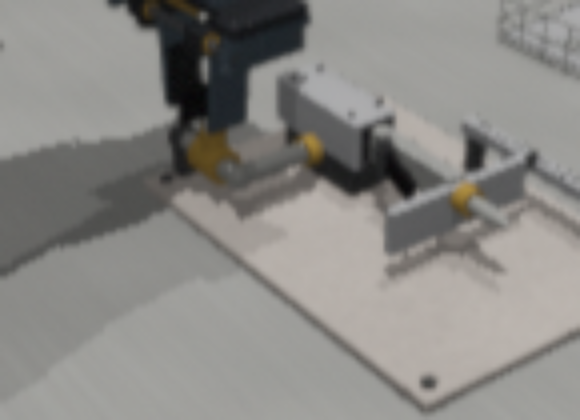

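View pics/top1.png

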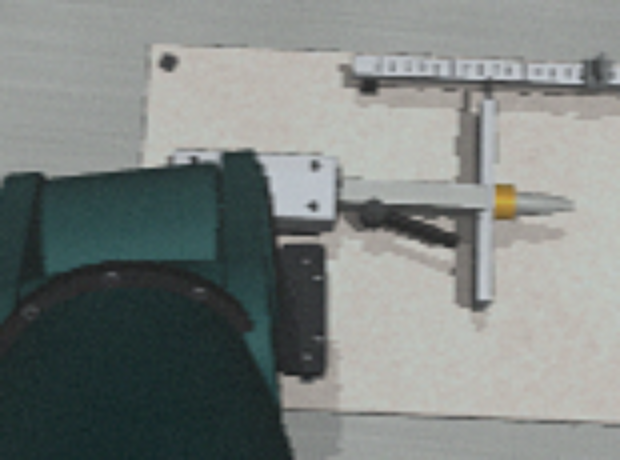

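Side view: fingers lie astride the handle (around 190–240,70–130), clear of the brass body. The top view is blocked by the arm. Close on the handle.

```bash
python3 -m creep '[[0,0,0,0],[0,0,0,0],[0,0,0,0],[0,0,0,0],[0,0,0,0]]' 0
python3 -c "
from h import *
s=telemetry.sense();print(s['torque'],np.degrees(np.arctan2(s['orientation'][1][1],s['orientation'][0][1])))"
```

```text
time: 2.9
tcp_pos: [480.0, 119.6, 98.2]
orientation: [[-0.995, -0.096, 0.0], [-0.096, 0.995, -0.0], [-0.0, -0.0, -1.0]]
force: [-0.3, -9.8, 3.0]
width: 13.0
[-1.92962177  0.03631104  0.06677254] 95.48468583122242
```

```bash
python3 -m creep '[[0,-0.005,0,0],[0,-0.004,0,0],[0,0,0,0]]'
python3 -c "
from h import *
s=telemetry.sense();print(s['torque'],np.degrees(np.arctan2(s['orientation'][1][1],s['orientation'][0][1])))"
```

```text
time: 3.2
tcp_pos: [480.2, 117.9, 98.2]
orientation: [[-0.995, -0.095, 0.001], [-0.095, 0.995, 0.0], [-0.001, 0.0, -1.0]]
force: [-1.0, -0.4, 6.5]
width: 9.6
[0.16758799 0.17604424 0.06785646] 95.47227102481361
```

```bash
python3 -m creep '[[0,0,0,0.03],[0,0,0,0.034],[0,0,0,0.034],[0,0,0,0.034],[0,0,0,0.034],[0,0,0,0.034],[0,0,0,0.034],[0,0,0,0],[0,0,0,0],[0,0,0,0]]'
python3 -c "
from h import *
s=telemetry.sense();print(s['torque'],np.degrees(np.arctan2(s['orientation'][1][1],s['orientation'][0][1])),s['joint_positions'])"
```

```text
time: 4.2
tcp_pos: [481.1, 116.0, 98.2]
orientation: [[-0.673, -0.74, 0.002], [-0.74, 0.673, -0.003], [0.001, -0.004, -1.0]]
force: [8.3, -28.6, 1.5]
width: 10.0
[-5.13943896e+00 -1.51584246e+00  1.16465948e-03] 137.69267660001177 [  10.95669864   15.14035033  125.59967919   -0.28666951   39.16515192
 -126.51380802]
```

```bash
python3 -m creep '[[0.005,-0.01,0,0],[0,0,0,0]]'
python3 -c "
from h import *
s=telemetry.sense();print(s['torque'],np.degrees(np.arctan2(s['orientation'][1][1],s['orientation'][0][1])))"
```

```text
time: 4.4
tcp_pos: [481.3, 115.6, 98.2]
orientation: [[-0.675, -0.738, 0.0], [-0.738, 0.675, 0.0], [-0.0, -0.0, -1.0]]
force: [0.3, -2.5, 6.1]
width: 10.0
[-0.33105088  0.14334231  0.02221024] 137.58425389019115
```

```bash
python3 -m creep '[[0,0,0,0],[0,0,0,0],[0,0,0,0],[0,0,0,0],[0,0,0.1,0],[0,0,0.15,0],[0,0,0.15,0],[0,0,0.15,0],[0,0,0.1,0]]' 0.45
python3 - <<'E'
from h import *
import cv2
p,d=eyes.get_image("side");np.savez("side2.npz",p=p,d=d)
q=p[180:285,200:345,::-1];cv2.imwrite("pics/side2.png",cv2.resize(q,None,fx=4,fy=4))
E
```

```text
time: 5.3
tcp_pos: [481.3, 115.9, 230.0]
orientation: [[-0.674, -0.739, 0.002], [-0.739, 0.674, 0.0], [-0.001, -0.001, -1.0]]
force: [0.7, 0.2, 0.2]
width: 40.9
```

View pics/side2.png

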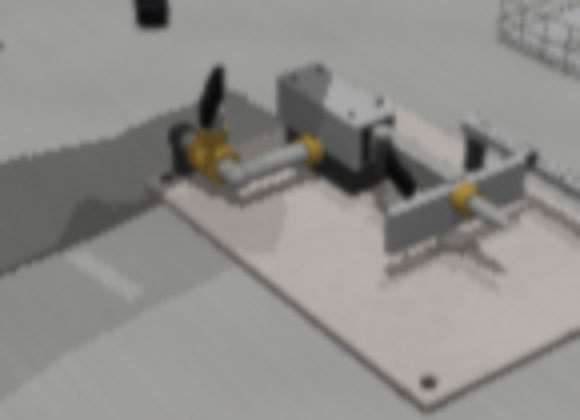

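```bash
python3 -m creep '[[0.03,-0.045,0,-0.044],[0.03,-0.045,0,-0.044],[0.03,-0.045,0,-0.044],[0.03,-0.045,0,-0.044],[0.03,-0.045,0,-0.044],[0.03,-0.045,0,-0.044],[0.03,-0.045,0,-0.044],[0.03,-0.045,0,-0.044],[0.03,-0.045,0,-0.044],[0.03,-0.045,0,-0.044],[0.03,-0.045,0,-0.044],[0.03,-0.045,0,-0.044],[0.03,-0.045,0,-0.044],[0.03,-0.045,0,-0.044],[0.03,-0.045,0,-0.044],[0.03,-0.045,0,-0.044],[0.03,-0.045,0,-0.044],[0,0,0,0]]' 1
python3 - <<'E'
from h import *
import cv2
s=telemetry.sense();print(s['torque'],np.degrees(np.arctan2(s['orientation'][1][1],s['orientation'][0][1])),s['joint_positions'])
p,d=eyes.get_image("top");np.savez("top3.npz",p=p,d=d)
q=p[150:265,212:367,::-1];cv2.imwrite("pics/top3.png",cv2.resize(q,None,fx=4,fy=4))
E
```

```text
time: 7.15
tcp_pos: [583.2, -37.8, 227.5]
orientation: [[-0.049, 0.999, -0.0], [0.999, 0.049, -0.0], [0.0, -0.0, -1.0]]
force: [-0.5, 0.2, 0.1]
width: 91.4
[-0.10986625  0.03776035 -0.02703679] 2.7946053949990555 [-5.99642547e+00  1.12393991e+01  1.12888369e+02 -2.30592674e-03
  5.58880146e+01 -8.78973734e+00]
```

View pics/top3.png

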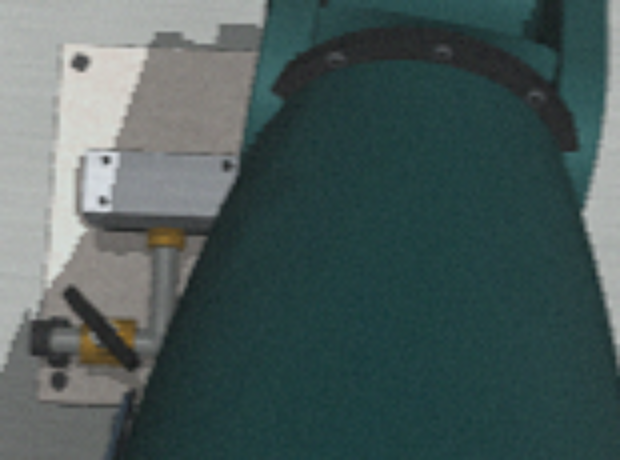

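Run:
```python
from h import *
import cv2
f=np.load("top3.npz");D=f["d"];p=f["p"]
for thr in(55,65,75):
    m=(p.max(-1)<thr).astype(np.uint8);m[:,:226]=0;m[:,247:]=0;m[:219]=0;m[243:]=0
    n,l,st,ce=cv2.connectedComponentsWithStats(m);i=1+np.argmax(st[1:,4]);ys,xs=np.where(l==i)
    Q=np.array([onz("top",a,b,112)[:2] for a,b in zip(xs,ys)])
    w,v=np.linalg.eigh(np.cov(Q.T));a=v[:,1];print(len(xs),Q.mean(0),np.degrees(np.arctan(a[1]/a[0])),2*np.sqrt(3*w))
    L=cv2.fitLine(np.c_[Q].astype(np.float32),cv2.DIST_HUBER,0,.01,.01).ravel();print(np.degrees(np.arctan(L[1]/L[0])))
```

```text
96 [478.48843907 115.91432817] 46.75384879954254 [ 9.57210483 64.07615271]
46.85282
109 [478.52131485 115.99036471] 47.45209757663757 [10.78382894 65.47599739]
47.02362
118 [477.9349153 115.637205 ] 47.09688993404476 [12.02260309 64.28149239]
46.833675
```

```bash
python3 -m creep '[[0.006,0.018,-0.12,0],[0,0,-0.12,0],[0,0,-0.12,0],[0,0,-0.12,0],[0,0,-0.12,0],[0,0,-0.13,0],[0,0,-0.12,0],[0,0,0,0],[0,0,0,0]]'
python3 - <<'E'
from h import *
import cv2
p,d=eyes.get_image("side");np.savez("side4.npz",p=p,d=d)
q=p[180:285,230:375,::-1];cv2.imwrite("pics/side4.png",cv2.resize(q,None,fx=4,fy=4))
E
```

```text
time: 8.1
tcp_pos: [583.9, -33.3, 58.1]
orientation: [[-0.054, 0.999, -0.001], [0.999, 0.054, 0.0], [0.0, -0.001, -1.0]]
force: [-0.0, 1.2, 0.6]
width: 91.5
```

View pics/side4.png

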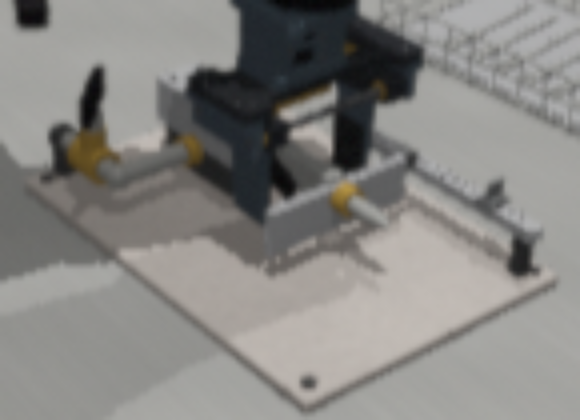

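```bash
python3 -m creep '[[0.002,-0.05,0,0],[0.002,-0.05,0,0],[0.003,-0.05,0,0],[0.002,-0.05,0,0],[0.002,-0.05,0,0],[0.003,-0.05,0,0],[0.002,-0.05,0,0],[0,0,0,0],[0,0,0,0]]'
python3 - <<'E'
from h import *
import cv2
p,d=eyes.get_image("side");np.savez("side5.npz",p=p,d=d)
q=p[180:285,230:375,::-1];cv2.imwrite("pics/side5.png",cv2.resize(q,None,fx=4,fy=4))
q=p[206:246,312:372,::-1];cv2.imwrite("pics/side5z.png",cv2.resize(q,None,fx=12,fy=12,interpolation=cv2.INTER_CUBIC))
E
```

```text
time: 9.05
tcp_pos: [587.8, -104.0, 58.6]
orientation: [[-0.051, 0.999, 0.001], [0.999, 0.051, -0.0], [-0.0, 0.001, -1.0]]
force: [0.9, 5.4, 2.7]
width: 91.0
```

View pics/side5.png

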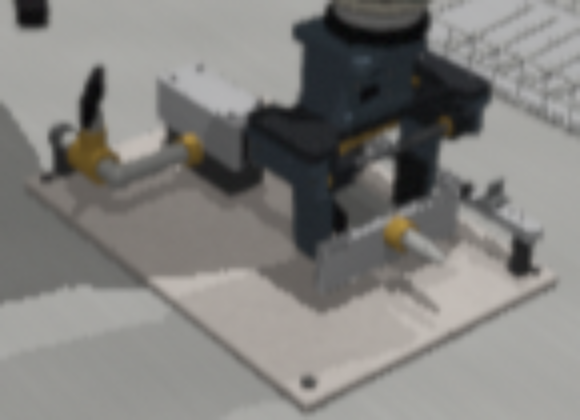

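View pics/side5z.png

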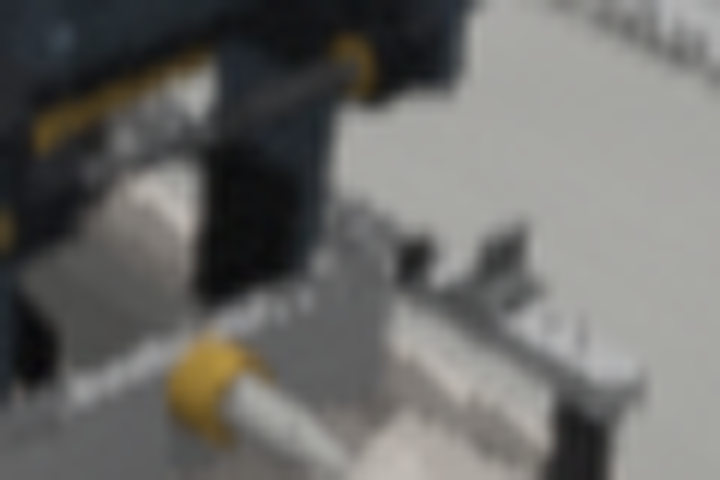

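```bash
cat >> h.py <<'E'
def proj(n,P):
    c=eyes.camera_params(n);q=c["orientation"].T@(np.array(P,float)-c["position"])
    return np.array([c["fx"]*q[0]/q[2]+c["cx"],c["fy"]*q[1]/q[2]+c["cy"]])
E
python3 - <<'E'
from h import *
np.set_printoptions(precision=2,suppress=True)
P=np.array([675,-130,75.])
t=np.radians(2.7);X=np.array([np.cos(t),np.sin(t),0]);Y=np.array([-np.sin(t),np.cos(t),0])
for n in("side","top"):
    p0=proj(n,P);print(n,p0,"x",(proj(n,P+10*X)-p0)*1.2,"-y",(proj(n,P-10*Y)-p0)*1.2,"z",(proj(n,P+[0,0,10])-p0)*1.2,"zoom px per mm")
# triangulations
print("idx",tri(311.6,169.2,332.5+.4,217.5)); print("mark",tri(340.1,163.3,355.4,224.3))
f=np.load("side5.npz");D=f["d"];p=f["p"]
for v in range(222,236): print(v,' '.join("%3d"%p[v,u].mean() for u in range(340,362)),'|',' '.join("%4d"%D[v,u] for u in range(343,360)))
E
```

```text
side [347.71 226.39] x [ 2.72 -1.21] -y [2.84 1.66] z [ 0.37 -3.32] zoom px per mm
top [336.67 170.68] x [ 0.04 -4.24] -y [4.44 0.19] z [ 0.76 -1.34] zoom px per mm
idx (array([673.59, -62.45,  74.04]), np.float64(0.7535271280539315))
mark (array([ 696.8 , -138.43,   78.89]), np.float64(3.189931043872989))
222 125 138 143 163 165 166 166 167 167 167 167 167 166 165 165 165 166 166 167 167 166 167 | 1385 1391 1388 1387 1391 1386    0 1387 1387 1391 1386 1389 1390 1385 1389 1393 1389
223 102 107 118 144 152 164 165 166 166 166 167 167 167 165 163 160 165 165 165 167 166 167 | 1383 1386 1381 1379 1382 1383 1380 1386 1386 1380 1381 1387 1379 1380 1387 1382 1379
224  89 106 115 110 122 149 157 156 164 166 165 166 164 155 147 137 156 165 166 167 167 166 | 1259 1372 1378 1374 1375 1378 1375 1380 1376 1377 1377 1375 1371 1379 1374 1380 1378
225  90 105 110 102 103 115 121 120 150 164 166 162 142 124 108 104 154 165 166 166 165 166 | 1257 1256 1252 1373 1371 1373 1367 1373 1372 1369 1372 1223 1223 1370 1368 1373 1370
226  87  88 102 108  98  74  59  71 128 157 164 151 102  81  67  93 161 167 
[... 1013 characters left out ...]
 100 124 157 148 142 125 103  88  81  83 104 127 154 173 157 158 168 156 166 | 1221 1222 1329 1330 1242 1232 1232 1225 1222 1218 1217 1219 1221 1218 1223 1331 1330
233  95  96  96 104 137 163 164 162 153 139 113  95  88  98 131 157 176 160 164 173 151 167 | 1221 1223 1323 1325 1331 1324 1234 1229 1226 1224 1220 1211 1215 1217 1216 1213 1211
234  96  96  96 103 136 169 170 168 164 159 144 121 105 101 102 120 154 162 177 174 148 172 | 1218 1223 1298 1320 1319 1321 1318 1321 1227 1224 1221 1215 1211 1209 1211 1207 1211
235  96  96  96  99 120 156 159 173 170 160 160 149 141 128 112 103 111 128 155 165 160 177 | 1228 1287 1293 1293 1315 1312 1312 1317 1310 1222 1221 1214 1211 1206 1207 1205 1201
```

```bash
python3 -m creep '[[0.001,-0.02,0,0],[0.001,-0.02,0,0],[0,0,0,0],[0,0,0,0]]'
cat > see.py <<'E'
import sys
from h import *
import cv2
k=sys.argv[1]
P=[eyes.get_image("side")[0].astype(float) for _ in range(3)]
p=np.mean(P,0);np.save(f"s{k}.npy",p)
q=p[211:241,332:372,::-1].astype(np.uint8);cv2.imwrite(f"pics/s{k}z.png",cv2.resize(q,None,fx=18,fy=18,interpolation=cv2.INTER_NEAREST))
print("     ",' '.join("%3d"%u for u in range(342,362)))
for v in range(221,236): print(v,' ',' '.join("%3d"%p[v,u].mean() for u in range(342,362)))
E
python3 see.py 6
```

```text
time: 9.5
tcp_pos: [587.8, -111.4, 58.1]
orientation: [[-0.052, 0.999, 0.0], [0.999, 0.052, 0.0], [-0.0, 0.0, -1.0]]
force: [0.3, 4.6, 3.8]
width: 91.3
      342 343 344 345 346 347 348 349 350 351 352 353 354 355 356 357 358 359 360 361
221   162 166 167 167 167 167 168 168 166 165 165 166 166 166 166 167 166 167 167 167
222   142 163 165 166 166 166 167 167 167 166 166 166 165 165 166 166 166 167 167 167
223   117 144 153 163 166 166 166 166 167 167 167 165 163 160 164 166 166 166 167 166
224   115 110 122 149 159 164 165 166 166 166 164 155 148 137 156 165 166 166 166 167
225   110 103 108 126 132 148 152 162 165 162 142 124 107 103 155 165 166 166 166 166
226    96 104 111 110 106 113 112 139 161 150 102  81  68  93 161 167 166 166 166 166
227    86  91 102  99  95  74  58  93 143 129  76  62  65  99 160 167 167 167 166 166
228    89  91  96  99 106  54  38  71 119 101  67  66  78 105 148 164 166 167 167 166
229    93  93  92  97 109  52  39  62  99  85  78  93  98  99 121 148 164 166 167 167
230    92  91  87  91  86  59  64  67  81  84  93 102  94  90 109 140 164 166 166 166
231    92  90  91  95  99  94  87  81  78  79  90 100  84 110 148 159 166 167 165 165
232    96  95  96 100 122 136 123 103  88  82  83 104 128 155 173 157 159 168 157 165
233    96  96  95 104 140 159 153 139 113  95  88  99 131 157 175 161 164 173 151 167
234    95  96  97 108 153 167 164 159 145 122 105 101 102 119 154 162 177 174 148 172
235    96  96  97 109 155 173 171 160 160 150 141 129 112 103 111 129 155 165 160 177
```

View pics/s6z.png

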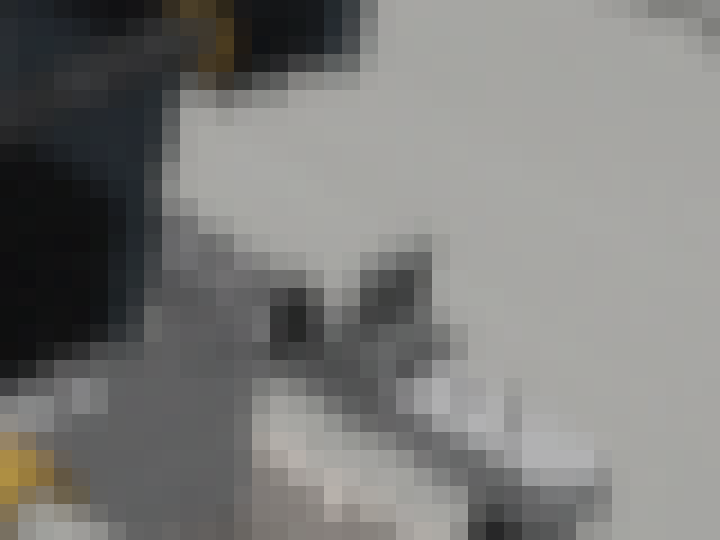

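```bash
python3 - <<'E'
import numpy as np
f=np.load("top0.npz");p=f["p"].mean(-1);D=f["d"]
print("    ",' '.join("%3d"%u for u in range(304,318)))
for v in range(166,178):print(v,' ',' '.join("%3d"%p[v,u] for u in range(304,318)))
print("    ",' '.join("%3d"%u for u in range(332,348)))
for v in range(160,176):print(v,' ',' '.join("%3d"%p[v,u] for u in range(332,348)),' ',' '.join("%4d"%D[v,u] for u in range(332,348)))
E
python3 - <<'E'
import numpy as np,cv2
p=np.load("top0.npz")["p"][158:178,328:352,::-1]
cv2.imwrite("pics/mk.png",cv2.convertScaleAbs(cv2.resize(p,None,fx=25,fy=25,interpolation=cv2.INTER_NEAREST),alpha=1.5))
E
```

```text
304 305 306 307 308 309 310 311 312 313 314 315 316 317
166   158 141 117 136 159 125 103 162 163 133 119 166 149 143
167   161 151 138 165 162 130 119 164 162 145 136 163 124 100
168   168 153 147 163 164 131 110 171 169 152 145 169 137 120
169   128 123 144 169 170 177 175 137 102 156 174 172 175 175
170    61  53  55  43  45  51  41  45  43  44  43  40  50  63
171   100  99 101  99 105  93  75  58  60  83  86  76  76  72
172   108 122  83  95  90  80  63  52  58  79  98  94  92  93
173   141 122  70 104 138 140 127  81  75 130 141 138 129 133
174   139 114  69 101 139 137 135 103  84 119 141 134 132 131
175   130 118  72 107 140 123 127 157 166 142 110 136 133 129
176   138 118  69 103 142 113 108 162 163 142 113 133 137 134
177   110  69  74 119 172 125  96 161 159 136 111 132 132 137
     332 333 334 335 336 337 338 339 340 341 342 343 344 345 346 347
160   129 130 126 128 130 130 130 129 126 131 129 127 129 129 124 129   1138 1141 1140 1135 1138 1139 1137 1138 1142 1139 1136 1138 1142 1139 1138 1138
161   128 129 131 127 129 127 129 129 127 131 130 127 129 124 124 129   1136 11
[... 1500 characters left out ...]
76 103 114   1073 1072 1075 1075 1071 1065 1062 1063 1060 1063 1065 1067 1071 1069 1074 1069
172    92  87  75  66  68  64  59  59  62  63  67  70  62  64  58  48   1120 1116 1117 1118 1119 1120 1116 1119 1120 1115 1081 1080 1078 1078 1072 1079
173    96  88  67  66  72  69  70  83  99  94  95  91  93  92  60  34   1116 1119 1119 1119 1115 1117 1121 1118 1119 1114 1117 1120 1118 1118 1120 1106
174   141 137 137 137 141 143 143 140 138 138 138 138 111  64  51  34   1118 1112 1116 1115 1117 1116 1115 1116 1118 1115 1117 1116 1115 1117 1116 1108
175   139 134 135 133 136 135 134 134 138 137 137 137 137 132  82  27   1115 1116 1114 1112 1115 1117 1117 1118 1114 1115 1118 1116 1119 1117 1115 1110
```

View pics/mk.png

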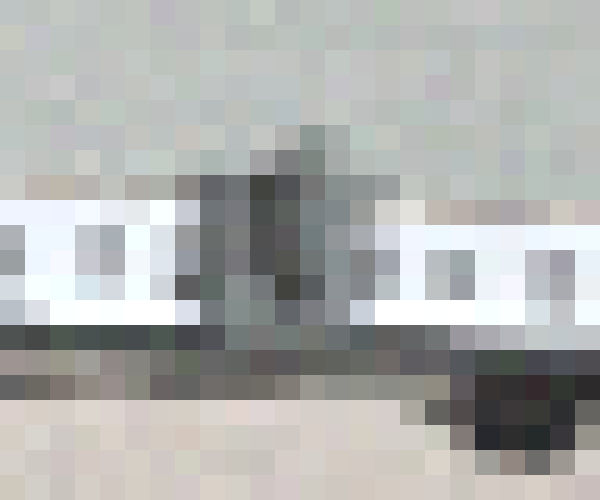

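Run:
```python
from h import *
p=np.load("side0.npz")["p"].mean(-1)
print("    ",' '.join("%3d"%u for u in range(326,342)))
for v in range(212,226):print(v,' ',' '.join("%3d"%p[v,u] for u in range(326,342)))
t=np.radians(2.7);X=np.array([np.cos(t),np.sin(t),0]);Y=np.array([-np.sin(t),np.cos(t),0])
P0=np.array([673,-62.5,74])
for d in(0,60,64,66,68,70,72,74,76,78): print(d,proj("side",P0-d*Y),proj("top",P0-d*Y),"mark-x corner",proj("side",P0-d*Y+3*X))
```

```text
326 327 328 329 330 331 332 333 334 335 336 337 338 339 340 341
212   150 149 149 149 149 149 149 150 149 149 149 149 149 150 150 149
213   156 151 150 149 149 149 149 149 149 150 150 149 149 148 148 148
214   147 155 153 150 150 149 150 150 149 150 151 150 150 149 149 149
215   142 158 150 146 152 142 147 150 150 149 151 150 150 150 150 151
216   133 149 151 148 144 144 140 146 149 150 151 151 151 152 151 152
217    94 123 140 148 145 153 126 122 133 149 151 151 151 151 151 152
218    87 101 125 153 157 132  96  74 112 150 152 152 151 151 151 151
219   115 134 147 162 155  99  54  52 105 139 154 154 153 151 152 152
220   145 154 149 137 128  89  44  59 119 137 143 153 158 152 152 152
221   143 133 122  95  90  74  53  71 118 138 144 155 161 142 154 153
222   110  93  90  86  84  82  85  81  93 110 134 149 151 145 158 155
223    88  86  86  86  88 106 126 113  99  92  95 118 129 148 137 142
224    86  85  85  85  94 129 147 142 128 105  91  92 101 120 108 144
225    86  85  85  85  97 139 151 152 147 132 109  99  93  93 102 135
0 [332.65686152 217.60110658] [311.6875969  169.30191059
[... 252 characters left out ...]
7.58747159 226.33959215] [336.04949275 170.34796325] mark-x corner [348.26907942 226.03560631]
68 [348.05724615 226.61453859] [336.78789001 170.3796686 ] mark-x corner [348.73900214 226.30984856]
70 [348.52808048 226.8901053 ] [337.52629656 170.41137435] mark-x corner [349.20998357 226.58470866]
72 [348.99997817 227.16629436] [338.26471242 170.44308049] mark-x corner [349.68202728 226.86018869]
74 [349.47294282 227.44310788] [339.00313756 170.47478704] mark-x corner [350.15513688 227.13629077]
76 [349.94697806 227.72054799] [339.74157201 170.50649399] mark-x corner [350.62931598 227.413017  ]
78 [350.42208753 227.99861682] [340.48001575 170.53820133] mark-x corner [351.10456821 227.69036949]
```

```bash
python3 -m creep '[[0.001,-0.015,0,0],[0.001,-0.015,0,0],[0,0,0,0],[0,0,0,0],[0,0,0,0]]'
python3 see.py 7
```

```text
time: 10.15
tcp_pos: [588.0, -117.5, 57.9]
orientation: [[-0.052, 0.999, -0.0], [0.999, 0.052, 0.0], [0.0, -0.0, -1.0]]
force: [0.4, 4.3, 4.2]
width: 91.3
      342 343 344 345 346 347 348 349 350 351 352 353 354 355 356 357 358 359 360 361
221    90 162 167 166 167 168 168 167 166 166 165 166 166 166 167 167 167 167 167 167
222    90 159 166 167 167 167 167 167 168 167 166 165 165 166 166 166 167 166 167 167
223    93 143 153 164 166 167 166 166 167 167 167 165 163 160 165 166 167 167 167 167
224    97 109 122 150 159 164 165 166 166 166 163 151 147 137 156 165 166 166 166 167
225    98 102 108 127 132 149 153 164 165 162 141 116 106 104 155 165 166 166 167 166
226    93 104 111 110 110 127 131 152 153 148 101  79  67  94 161 167 166 166 165 166
227    85  88  98 100 114 116 100 113 114 114  72  62  65  99 161 168 167 167 166 166
228    94  87  89  97 105 102  58  53  57  74  64  66  78 105 148 163 167 167 167 167
229   113  93  92  96 100 110  56  35  42  73  78  93  98 100 121 148 164 167 167 167
230   111  95  95  94  97 112  58  40  51  81  93 102  94  90 109 140 164 166 166 167
231    96  92  92  94  92  96  69  68  71  79  89 101  84 110 148 159 166 167 165 166
232    96  92  91  95  97 106 115 102  88  82  83 104 128 155 173 158 159 168 157 166
233    97  96  96  96  99 116 149 139 113  95  88  99 131 157 176 161 165 172 151 168
234    96  96  96  96  99 121 160 160 145 121 105 102 102 120 154 162 178 175 148 172
235    96  96  96  95 101 128 167 160 160 150 141 128 112 103 111 129 156 165 161 177
```

View pics/s7z.png

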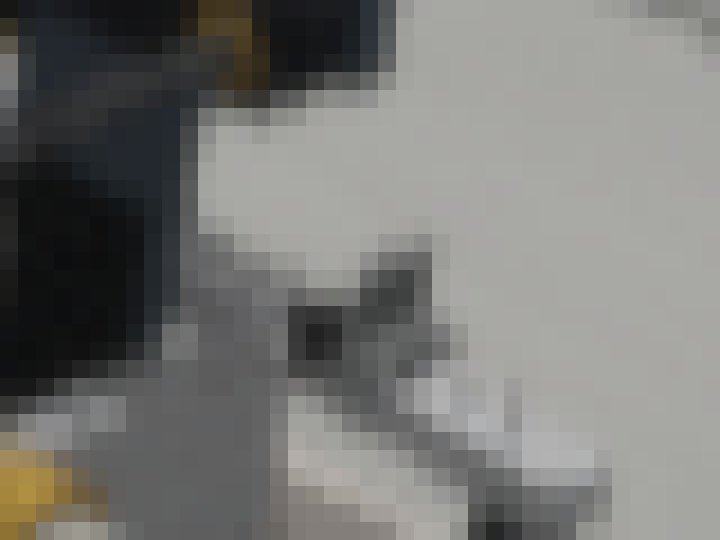

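Run:
```python
from h import *
import cv2
p,d=eyes.get_image("top");np.savez("top7.npz",p=p,d=d)
q=p[150:265,212:367,::-1];cv2.imwrite("pics/top7.png",cv2.resize(q,None,fx=4,fy=4))
```

```text
(no output)
```

View pics/top7.png

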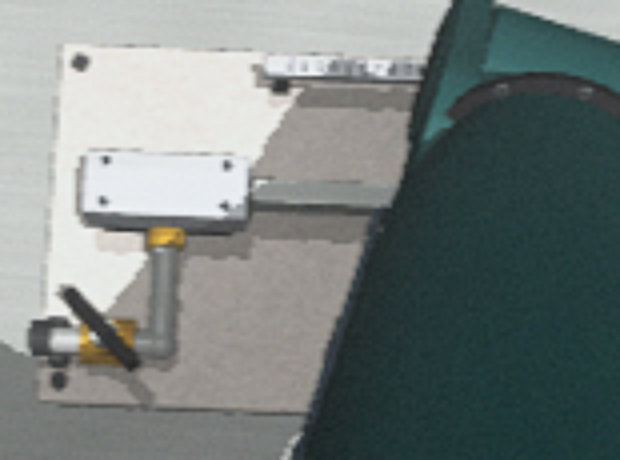

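Run:
```python
from h import *
np.set_printoptions(precision=1,suppress=True)
D=np.load("top0.npz")["d"]
for u in(339,340,341):
  for v in range(163,171): print(u,v,dep("top",D,u,v))
for u in(311,312,313):
  for v in range(168,177): print(u,v,dep("top",D,u,v))
D=np.load("side0.npz")["d"]
print("side mark")
for v in range(223,231): print(v,[np.round(dep("side",D,u,v)).astype(int).tolist() for u in range(351,357)])
print("side idx")
for v in range(216,222): print(v,[np.round(dep("side",D,u,v)).astype(int).tolist() for u in range(331,335)])
```

```text
339 163 [ 724.3 -147.3   -2.5]
339 164 [ 722.3 -147.9   -5.3]
339 165 [ 694.5 -136.7   66.5]
339 166 [ 691.2 -136.7   67.9]
339 167 [ 689.2 -137.2   65.4]
339 168 [ 686.1 -137.3   66.1]
339 169 [ 683.7 -137.6   64.9]
339 170 [ 681.8 -138.3   61.9]
340 163 [ 696.8 -137.5   77.2]
340 164 [ 692.1 -136.7   82.6]
340 165 [ 692.4 -138.3   73.6]
340 166 [ 686.7 -137.1   81.9]
340 167 [ 685.3 -138.    77.8]
340 168 [ 682.7 -138.2   77. ]
340 169 [ 682.3 -139.5   69.9]
340 170 [ 681.2 -140.6   64.6]
341 163 [ 723.8 -152.6    0.7]
341 164 [ 721.4 -153.1   -1.2]
341 165 [ 695.2 -142.2   66.2]
341 166 [ 691.9 -142.2   67.5]
341 167 [ 690.3 -143.    63.5]
341 168 [ 687.5 -143.1   63.6]
341 169 [ 685.3 -143.6   61.5]
341 170 [ 681.3 -143.2   64.9]
311 168 [682.3 -61.9  56.4]
311 169 [677.9 -61.7  60.9]
311 170 [678.  -62.6  51.7]
311 171 [687.5 -66.1  13.1]
311 172 [685.3 -66.5  10.6]
311 173 [680.9 -66.3  15.2]
311 174 [678.9 -66.8  12.1]
311 175 [655.7 -61.5  77.5]
311 176 [653.4 -61.8  76. ]
312 168 [682.1 -64.5  57.8]
312 169 [674.  -63.3  73.7]
312 170 [671.1 -63.5  74. ]
312 171 [668.3 -63.7
[... 956 characters left out ...]
71], [691, -138, 68], [692, -141, 69], [698, -140, 66], [784, -66, -2]]
229 [[687, -134, 64], [684, -141, 68], [691, -138, 64], [692, -141, 65], [697, -141, 64], [700, -143, 63]]
230 [[685, -136, 62], [683, -142, 65], [689, -141, 62], [692, -142, 63], [691, -147, 65], [696, -147, 63]]
side idx
216 [[764, 41, 0], [769, 42, -2], [772, 40, -2], [774, 37, -1]]
217 [[685, -42, 62], [763, 35, -1], [766, 33, -1], [773, 35, -4]]
218 [[682, -45, 61], [686, -46, 60], [673, -65, 74], [677, -65, 72]]
219 [[665, -64, 72], [668, -65, 72], [672, -66, 71], [679, -63, 67]]
220 [[660, -69, 73], [669, -65, 68], [672, -66, 67], [682, -60, 61]]
221 [[662, -67, 67], [667, -67, 66], [673, -65, 63], [679, -64, 60]]
```

```bash
cat > dm.py <<'E'
from h import *
t=np.radians(2.68);Y=np.array([-np.sin(t),np.cos(t),0]);X=np.array([np.cos(t),np.sin(t),0])
F=[eyes.get_image("side")[1] for _ in range(16)]
D=np.median(F,0);print("sd",np.std([f[228,353] for f in F]))
print(telemetry.sense()["tcp_pos"],telemetry.sense()["force"])
O=np.array([670,-65,0])
for v in range(224,232):
    print(v,[("%d:%.1f,%.1f,%.0f"%(u,(dep("side",D,u,v)-O)@X,(dep("side",D,u,v)-O)@Y,dep("side",D,u,v)[2])) for u in range(347,357) if dep("side",D,u,v)[2]>40])
E
python3 dm.py
```

```text
sd 1.7390925
[ 588.04659958 -117.48305488   57.94331956] [0.55116132 4.79642046 4.6904313 ]
224 []
225 ['354:19.5,-74.5,78', '355:22.8,-75.7,78']
226 ['347:21.8,-44.9,59', '352:10.6,-74.6,78', '353:15.0,-74.8,76', '354:19.2,-75.3,75', '355:23.8,-75.4,73']
227 ['347:18.0,-48.7,59', '348:20.0,-51.0,59', '349:22.5,-52.9,59', '352:9.8,-75.7,75', '353:14.0,-76.2,74', '354:18.8,-76.0,72', '355:23.1,-76.4,71']
228 ['347:12.5,-53.9,60', '348:15.4,-55.5,59', '349:1.2,-71.7,73', '350:3.6,-73.5,73', '352:10.9,-75.3,71', '353:14.5,-76.2,70', '354:20.8,-74.9,67', '355:25.1,-75.2,66']
229 ['347:-8.7,-72.7,73', '348:-5.1,-73.6,72', '349:-0.7,-73.8,71', '350:3.8,-73.9,69', '351:13.0,-70.0,64', '352:10.4,-76.1,68', '353:15.7,-75.7,66', '354:21.0,-75.2,63', '355:23.0,-77.5,64', '356:25.4,-79.4,64']
230 ['347:-12.8,-76.7,73', '348:-5.1,-74.0,69', '349:-0.0,-73.6,67', '350:4.9,-73.4,65', '351:8.4,-74.3,64', '352:11.4,-75.8,64', '353:14.0,-77.6,64', '354:16.6,-79.3,64', '355:18.8,-81.4,64', '356:22.1,-82.6,63']
231 ['347:-12.8,-77.2,70', '348:-3.6,-73.2,64', '349:1.5,-72.8,62', '350:6.3,-72.7,60', '351:6.0,-76.9,63', '352:6.8,-80.2,64', '353:8.8,-82.3,64', '354:13.5,-82.4,63', '355:18.4,-82.2,61', '356:24.0,-81.5,58']
```

```bash
python3 -m creep '[[0.0005,-0.01,0,0],[0,0,0,0],[0,0,0,0]]'
python3 dm.py
```

```text
time: 11.45
tcp_pos: [588.1, -119.6, 57.9]
orientation: [[-0.052, 0.999, -0.0], [0.999, 0.052, 0.0], [0.0, -0.0, -1.0]]
force: [-0.6, 3.3, 3.6]
width: 91.4
sd 2.3185234
[ 588.12722695 -119.56350993   57.90968665] [0.08121594 5.67846688 4.93531521]
224 []
225 ['354:19.9,-74.2,78', '355:22.7,-75.8,78']
226 ['347:21.5,-45.2,59', '352:10.6,-74.7,78', '353:13.8,-75.8,77', '354:18.8,-75.6,75', '355:23.9,-75.3,73']
227 ['347:18.0,-48.7,59', '348:19.4,-51.6,60', '349:22.7,-52.8,59', '352:10.1,-75.5,75', '353:14.6,-75.6,73', '354:18.8,-76.0,72', '355:24.8,-75.0,69']
228 ['347:12.8,-53.6,59', '348:16.0,-55.0,59', '349:19.5,-55.9,58', '350:2.6,-74.4,74', '351:5.2,-76.2,73', '352:9.8,-76.2,72', '353:14.8,-75.9,70', '354:19.8,-75.7,68', '355:24.6,-75.6,66']
229 ['347:-9.6,-73.6,74', '348:-6.4,-74.7,74', '349:-3.4,-76.1,73', '350:1.8,-75.5,71', '351:5.6,-76.3,70', '352:11.5,-75.2,67', '353:15.5,-75.8,66', '354:20.2,-75.9,64', '355:23.5,-77.0,63', '356:26.0,-78.9,63']
230 ['347:-14.2,-78.0,74', '348:-10.2,-78.4,73', '349:-2.5,-75.7,69', '350:2.3,-75.6,67', '351:7.5,-75.1,65', '352:11.2,-76.0,64', '353:13.9,-77.7,64', '354:16.4,-79.5,64', '355:18.5,-81.6,64', '356:22.0,-82.7,63']
231 ['347:-15.5,-79.5,72', '348:-9.6,-78.4,69', '349:-1.4,-75.3,65', '350:3.4,-75.1,63', '351:6.4,-76.5,62', '352:7.5,-79.6,63', '353:9.4,-81.9,64', '354:14.0,-82.0,62', '355:17.9,-82.6,61', '356:23.8,-81.7,58']
```

```bash
python3 -m creep '[[0,0,0,0],[0,0,0,0],[0,0,0,0],[0,0,0,0],[0,0,0,0],[0,0,0,0],[0,0,0,0],[0,0,0,0]]' 0
python3 dm.py
```

```text
time: 13.05
tcp_pos: [587.4, -119.3, 57.0]
orientation: [[-0.051, 0.999, -0.001], [0.999, 0.051, 0.001], [0.001, -0.001, -1.0]]
force: [18.0, 7.3, -20.7]
width: 30.0
sd 2.9554179
[ 591.73703486 -119.72111887   57.53866319] [ 30.86633386   7.31088718 -31.91279079]
224 []
225 ['354:19.3,-74.7,78', '355:23.2,-75.4,77']
226 ['347:22.2,-44.6,59', '352:9.9,-75.2,79', '353:14.5,-75.3,77', '354:18.3,-76.0,76', '355:23.7,-75.4,74']
227 ['347:17.0,-49.5,59', '348:20.4,-50.7,59', '349:22.6,-52.9,59', '352:10.7,-75.0,74', '353:14.7,-75.5,73', '354:19.0,-75.9,72', '355:23.8,-75.8,70']
228 ['347:12.5,-53.9,60', '348:15.9,-55.0,59', '349:18.3,-57.0,59', '350:3.3,-73.9,73', '351:6.4,-75.2,73', '352:10.1,-76.0,72', '353:14.6,-76.1,70', '354:19.5,-75.9,68', '355:24.3,-75.9,66']
229 ['347:-9.8,-73.7,74', '348:-5.4,-73.8,73', '349:-3.1,-75.8,73', '350:2.0,-75.4,71', '351:6.3,-75.7,69', '352:11.1,-75.6,67', '353:15.7,-75.7,66', '354:19.4,-76.5,65', '355:23.3,-77.2,64', '356:26.0,-78.9,63']
230 ['347:-13.6,-77.4,74', '348:-10.5,-78.7,73', '349:-1.5,-74.9,68', '350:2.1,-75.8,67', '351:7.2,-75.4,65', '352:11.2,-76.0,64', '353:14.2,-77.4,63', '354:16.7,-79.2,63', '355:18.6,-81.6,64', '356:21.5,-83.1,64']
231 ['347:-14.8,-78.9,72', '348:-10.9,-79.5,70', '349:-1.7,-75.5,65', '350:2.3,-76.0,64', '351:6.5,-76.4,62', '352:7.7,-79.4,63', '353:10.3,-81.1,63', '354:14.1,-81.8,62', '355:18.0,-82.5,61', '356:24.1,-81.4,58']
```

Run:
```python
from h import *
import cv2
np.set_printoptions(precision=2,suppress=True)
s=telemetry.sense();print(s['time'],s['tcp_pos'],s['force'],s['torque'],s['width'])
p,d=eyes.get_image("side")
q=p[180:270,270:390,::-1];cv2.imwrite("pics/side8.png",cv2.resize(q,None,fx=6,fy=6,interpolation=cv2.INTER_CUBIC))
```

```text
13.85 [ 591.74 -119.72   57.54] [ 30.87   7.31 -31.91] [ 0.95 -4.68 -0.49] 21.84574983011158
```

View pics/side8.png

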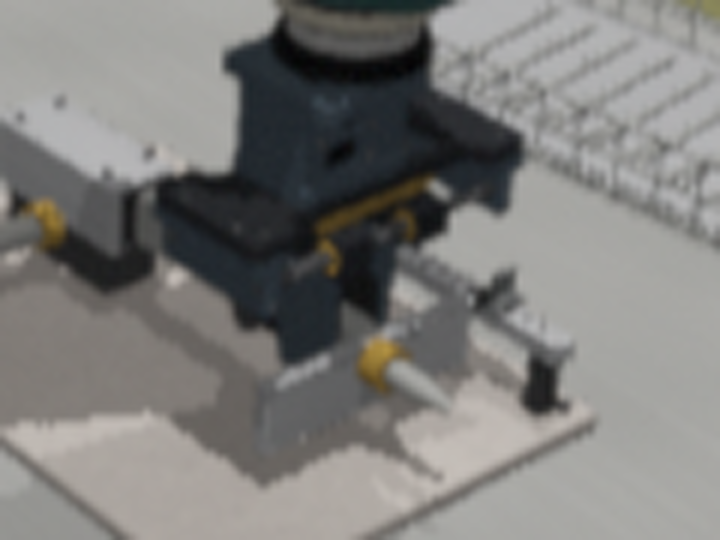

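```bash
python3 -m creep '[[0.005,0,0,0],[0.005,0,0,0],[0,0,0,0]]'
```

```text
time: 14.2
tcp_pos: [591.9, -119.6, 57.5]
orientation: [[-0.051, 0.999, 0.004], [0.999, 0.051, -0.0], [-0.001, 0.004, -1.0]]
force: [16.0, 6.1, -16.5]
width: 21.3
```

```bash
python3 -m creep '[[0.003,0,0,0],[0.002,0,0,0],[0,0,0,0]]'
python3 dm.py | cut -c1-230; python3 see.py 9 >/dev/null
python3 -c "
from h import *
s=telemetry.sense();print(s['torque'],s['width'],s['force'])"
```

```text
time: 14.5
tcp_pos: [591.9, -119.5, 57.5]
orientation: [[-0.051, 0.999, 0.002], [0.999, 0.051, -0.0], [-0.0, 0.002, -1.0]]
force: [9.7, 5.7, -10.1]
width: 21.3
sd 1.9859715
[ 591.98767536 -119.5668252    57.4951557 ] [  9.71285851   5.74166753 -10.89830379]
224 []
225 ['354:20.5,-73.7,77', '355:22.9,-75.6,78']
226 ['347:21.6,-45.1,59', '352:11.0,-74.3,78', '353:14.0,-75.7,77', '354:18.7,-75.7,75', '355:22.9,-76.1,74']
227 ['347:17.7,-48.9,59', '348:19.5,-51.4,59', '349:22.8,-52.7,59', '352:9.6,-75.9,75', '353:14.4,-75.8,74', '354:18.7,-76.1,72', '355:23.7,-75.9,70']
228 ['347:13.2,-53.3,59', '348:15.2,-55.6,59', '349:17.5,-57.7,60', '350:3.3,-73.8,73', '351:6.6,-75.0,72', '352:10.9,-75.3,71', '353:14.2,-76.4,70', '354:20.0,-75.5,68', '355:25.4,-75.0,65']
229 ['347:-10.7,-74.5,75', '348:-5.2,-73.7,73', '349:-2.5,-75.3,72', '350:1.6,-75.8,71', '351:7.0,-75.1,69', '352:11.8,-75.0,67', '353:15.7,-75.7,66', '354:20.5,-75.6,64', '355:22.7,-77.7,64', '356:25.5,-79.3,64']
230 ['347:-13.4,-77.3,74', '348:-10.0,-78.3,73', '349:-1.3,-74.7,68', '350:4.0,-74.2,66', '351:7.0,-75.5,65', '352:10.7,-76.4,64', '353:14.0,-77.5,64', '354:15.2,-80.5,65', '355:18.5,-81.6,64', '356:22.7,-82.1,63']
231 ['347:-14.5,-78.6,71', '348:-10.6,-79.2,70', '349:-1.8,-75.6,65', '350:2.4,-76.0,64', '351:5.1,-77.6,63', '352:7.8,-79.3,63', '353:9.9,-81.4,63', '354:14.0,-82.0,62', '355:18.0,-82.6,61', '356:24.9,-80.8,58']
[ 0.75146495 -1.52235396 -0.42328679] 21.088966609557946 [ 10.05603407   5.27810527 -10.20173716]
```

View pics/s9z.png

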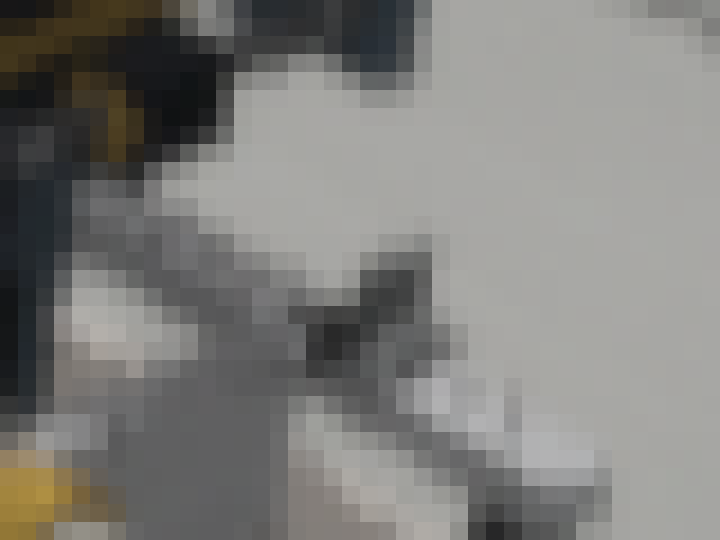

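```bash
python3 -m creep '[[0.005,-0.002,0,0],[0,0,0,0],[0,0,0,0],[0,0,0,0]]'
python3 - <<'E'
from h import *
t=np.radians(2.68);Y=np.array([-np.sin(t),np.cos(t),0])
D=np.mean([eyes.get_image("side")[1] for _ in range(24)],0);O=np.array([670,-65,0])
f=lambda c:np.array([(dep("side",D,u,v)-O)@Y for u,v in c])
a=f([(350,229),(349,229),(351,229),(350,230),(349,230),(351,228)]);b=f([(353,226),(354,226),(352,227),(353,227),(354,227),(352,228),(353,228),(354,228),(352,229)])
print(a.round(1),a.mean(),b.mean())
s=telemetry.sense();print(s['time'],s['tcp_pos'],s['width'],s['force'])
E
```

```text
time: 15.85
tcp_pos: [592.0, -119.8, 57.5]
orientation: [[-0.051, 0.999, -0.0], [0.999, 0.051, 0.0], [0.0, -0.0, -1.0]]
force: [1.8, 4.9, -3.5]
width: 21.1
[-75.3 -75.6 -75.5 -76.1 -75.7 -76. ] -75.7046992325307 -75.66798105958168
17.05 [ 592.06019527 -119.82329583   57.45856889] 20.949644237445455 [ 2.72387618  6.5311489  -3.72560296]
```

```bash
python3 -c "
from station import r
print(r.finish_job())"
```

```text
the job is handed in; nothing more can be done
None
```

The job is done and handed in at about 17 s. The stopcock is at half open, and the leg is held at the clip's length with the lever pressed shut. The gripper is still holding leg and lever together.

- **Valve:** the top view after release put the handle at about 44.4° from the fixture's x axis, against 45° wanted. A second look with the leg drawn out showed it unchanged by eye.
- **Length:** averaged side-camera depth put the index blade at −75.70 mm and the clip blade at −75.67 mm along the fixture's y. That is level to within my reading error of roughly 0.5 mm.
- **Lever:** the finger opening ended at 21.0 mm, against 22 mm nominal for leg plus closed lever, so I take it as fully shut; the lever itself was hidden by the fingers. It was not touched until the leg was at length.
- **Forces:** closing the fingers about 4 mm off the leg's centre gave 31 N sideways and 32 N vertical at the wrist. I shifted the tool to relieve it, which left about 3 N sideways, 4 N vertical and the roughly 6.5 N of the spring.

**Disagreement:** comparing the blades' top edges in the side image first suggested I had drawn the leg about 1 mm too far. The depth data showed the clip's blade is about 4.5 mm taller than the index blade, so I dropped that check. I relied on the depth of the blades' front faces, which agreed with the top view.

I did not measure the clip, bowl, scanner and bottle again at the end. The arm came near only the clip, and its depth reading did not change.

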